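# Load the airing box and reset its lid stay

## Robot

A 6-joint arm with a two-finger parallel gripper is mounted at the origin on the work surface. World frame = base frame: x ahead of the robot, y to its left, z up, the work surface at z = 0. Lengths are in mm, angles in rad, forces in N, time in s.
With the tool pointing down it reaches from about 300 to 750 mm from the base axis. Payload 8.5 kg.
Tool frame: the origin (TCP) lies midway between the tips of the shut fingers; the grasp point (between the pads) lies 19 mm behind it; z points along the fingers, y is the line along which they close (so a half turn about z gives the same grasp; the last joint's range is limited). The gripper opens to 88 mm and grips with 3 to 60 N. Pads are 18 mm wide; open, the fingers measure 123 mm over their backs; the gripper's body (75 mm by 187 mm) begins 45 mm behind the grasp point.
Start: joints at [-1.436, 0.381, 1.297, -0, 1.464, -0.215], TCP at [188.484, -516.676, 238.748] pointing down, gripper open.
Joint ranges: [-3.11, 3.11], [-0.89, 2.33], [0.22, 2.48], [-1.42, 4.56], [0.17, 2.85], [-2.88, 2.88]. Speed limits (rad/s): [2.39, 2.39, 3.14, 3.14, 3.14, 3.14].

## Interface

Orientations are given as a unit quaternion [x, y, z, w].
In Python, from bench import arm gives the robot as it stands.
- The arm moves only by the shell command python3 -m jog 'ROWS' [OPENING] [FORCE]. ROWS is JSON, a list that holds one entry, the list of rows, each a list of 4 numbers: the shift along the tool's x, y, z in m, then the turn about the tool's z in degrees. A call has 1 to 12 rows; each row shifts and turns the commanded pose from where the row before left it, along the tool's axes as they then stand; what a row does not reach is not made up. A row lasts 1/10 s, in which the tool goes at most 50 mm and 8.59 degrees, less where a joint would pass 70% of its speed; a pose out of reach is approached as far as the arm can. A call with a gripper value outside its range is refused whole. OPENING is the closure, from 0 (fully open) to 1 (shut), set as the call begins (- or left out, the last holds). The fingers move at their own pace and stop on an object; FORCE is the grip in N (left out, the last holds). Time passes only in rows, so rows that do not move let the fingers close. It gives the time, the measured TCP pose, the force, the opening and the grip force at its end, in the units of the state.
- arm.get_obs(): the state, without advancing time (a new reading comes with each control period).
- arm.grab_frame(name): name is "scene" or "side" or "wrist"; returns a dict with "pixels" (480x640x3 uint8, red, green, blue), "fx", "fy", "cx", "cy" (pixels), "origin" and "orientation" of the camera in the world. Camera axes: x right, y up, looking along -z (the intrinsics and any distortion apply to the point x, -y, -z); pixel columns grow to the right and rows downward; lengths in mm; the calibration is good to about 2 mm. A picture is of the moment at which its call begins. There is no depth.
- arm.sign_off(): hands the job in; it is judged then, once.
The state is a dict: "time": time; "qpos": joint angles; "dq": joint speeds; "effort": joint torques, N m; "eef_pos": TCP position; "tool_rot": TCP orientation; "force": force on the tool from outside, world axes, zero at the start; "torque": the same for the moment, N m; "gripper_width": finger opening in mm; "gripper_force": force on a finger pad.
Only numpy, scipy, OpenCV 4.12 (cv2) and the standard library are available. Lean on these libraries where they do the work, as an engineer would, in place of code of your own. Each camera call takes 0.05 s, during which the arm holds its last target. There are 200 camera calls.

## Task

The washed orange beakers need to air: lift the lid stay off its pin and prop the lid wide open on the end hole, stand every beaker upturned, as it is now, inside the airing box, then move the stay so the lid is propped half open on the middle hole. The beakers are thin and crack if squeezed hard, so hold them lightly, and keep hold of the stay so that the lid never drops shut. Leave the other things where they are.

Things in the scene. Friction and masses are not known exactly. Their poses are not given: they have to be found in the camera images.
- box: Wooden airing box fixed to the crate, open-topped, 290 (x) x 210 (y) x 95 mm high, walls and floor 6 mm thick. Origin at crate level; in its frame (z up, yaw varies) the walls span x -145..145 and y -110..100 mm. A clear lid is hinged along the +y rim (axis along box x at y 100, z 100 mm) and opens upward.
- box_in (a point): centre of the box's inner floor, 6 mm above the crate; same axes as box; inner floor is 278 x 198 mm
- hinge (a point): point on the lid's hinge axis in the stay's plane (box frame x 170, y 100, z 100 mm). The stay is a steel bar with three holes, pivoted on the lid's free edge 205 mm from the hinge axis; it only moves in the upright plane box x = 170 mm, beside the box (no sideways alignment needed), and slopes down towards box -y to a brass pin on a post
- pin (a point): where a hole's centre sits when properly down over the pin: box frame x 170, y -260, z 120 mm. The stay then rests on a 24 mm wide brass shoulder 3 mm below. The pin is 9 mm thick, its tip 22.5 mm beyond this point, leaning 0.40 rad from upright towards box -y, about square to the stay. The lid's weight pushes the stay against the pin
- lid (a joint): lid angle, rad: 0 shut, grows as it opens (stop at 1.75); about 0.35 on the first hole, 0.79 on the middle hole, 1.5 on the end hole. Lid 0.35 kg on a free hinge: it falls when nothing holds the stay. Moving the held grip moves lid and stay together (two links: hinge to pivot 205 mm, pivot to grip 310 mm)
- stay (a joint): angle of the stay against the lid, rad: 0 in line with the lid, grows as the bar's tail goes down; equals lid angle + the bar's slope below level. Free pivot
- hole1 (a point): centre of the first hole, 175 mm along the bar from its pivot; each hole is 16 mm long and 14 mm wide. The stay is 24 mm wide, 6 mm thick; its mid-plane passes through the pivot and the holes. The lid starts propped ajar on this hole
- hole2 (a point): centre of the middle hole, 249 mm from the pivot: lid half open
- hole3 (a point): centre of the end hole, 392 mm from the pivot: lid wide open
- grip (a point): centre of the red grip block on the stay, 310 mm from the pivot between the middle and end holes and 8 mm above the bar's mid-plane; block 28 mm wide (across the bar, along box x), 50 mm along the bar, 22 mm high; pinch it across its width from above, it may turn between the fingers as the bar's slope changes
- beaker1: thin-walled orange plastic beaker standing upturned (mouth down), 62 mm across, 80 mm tall, about 50 g; origin at the centre of its underside, z up. It cracks if the fingers press on it with more than 20 N; about 6 N of grip carries it. May be absent
- beaker2: thin-walled orange plastic beaker standing upturned (mouth down), 62 mm across, 80 mm tall, about 50 g; origin at the centre of its underside, z up. It cracks if the fingers press on it with more than 20 N; about 6 N of grip carries it. May be absent
- beaker3: thin-walled orange plastic beaker standing upturned (mouth down), 62 mm across, 80 mm tall, about 50 g; origin at the centre of its underside, z up. It cracks if the fingers press on it with more than 20 N; about 6 N of grip carries it. May be absent
- beaker4: thin-walled orange plastic beaker standing upturned (mouth down), 62 mm across, 80 mm tall, about 50 g; origin at the centre of its underside, z up. It cracks if the fingers press on it with more than 20 N; about 6 N of grip carries it. May be absent
- kettle: bystander: aluminium kettle with a hinged lid, 156 mm across, 205 mm tall; origin at its underside; leave it alone
- cup_stack: bystander: nested stack of clear plastic cups, 72 mm across, 150 mm tall; origin at its underside; leave it alone
- sugar_pot: bystander: white ceramic sugar pot, 88 mm across, 95 mm tall; origin at its underside; leave it alone
- jam_jar: bystander: empty glass jam jar, 66 mm across, 100 mm tall; origin at its underside; leave it alone
- stirrers: bystander: bamboo stirrers held together by a spring clip, lying, 170 x 46 x 30 mm, long along its x; origin at its underside; leave it alone
- tea_tin: bystander: green-labelled tea tin, 80 mm across, 110 mm tall; origin at its underside; leave it alone
- spoon: bystander: spoon lying on the crate; origin at its underside; leave it alone
Mind the look-alikes: they are no part of the job. What is shaped like the beaker2 but purple or yellow is not meant.

How it is judged (in metres and radians):
On the way, in this order (a step that is already met when the one before it is completed fails the run):
1. the stay's end hole is down over the pin and let go, so the lid is propped wide open (distance between hole3 and pin below 0.009 m and contact force between the fingers and stay below 0.05 N and value of joint lid above 1.3 rad), for 0.3 s.
2. every beaker stands upturned and released inside the box, the lid still propped on the end hole (x of beaker1 in the frame of box_in between -0.125 and 0.125 m and y of beaker1 in the frame of box_in between -0.085 and 0.085 m and z of each of beaker1, beaker2, beaker3, beaker4 in the frame of box_in below 0.012 m and angle between each of beaker1, beaker2, beaker3, beaker4's own z axis and vertical below 0.12 rad and linear speed of each of beaker1, beaker2, beaker3, beaker4 below 0.03 m/s and contact force between the fingers and beaker1 below 0.05 N and x of beaker2 in the frame of box_in between -0.125 and 0.125 m and y of beaker2 in the frame of box_in between -0.085 and 0.085 m and contact force between the fingers and beaker2 below 0.05 N and x of beaker3 in the frame of box_in between -0.125 and 0.125 m and y of beaker3 in the frame of box_in between -0.085 and 0.085 m and contact force between the fingers and beaker3 below 0.05 N and x of beaker4 in the frame of box_in between -0.125 and 0.125 m and y of beaker4 in the frame of box_in between -0.085 and 0.085 m and contact force between the fingers and beaker4 below 0.05 N and distance between hole3 and pin below 0.009 m and contact force between the fingers and stay below 0.05 N), for 0.3 s.
3. the stay's middle hole is down over the pin and let go (distance between hole2 and pin below 0.009 m and contact force between the fingers and stay below 0.05 N), for 0.3 s.
At the end, for the whole second after the job is handed in: every beaker present stands upturned within the box (bottom within 12 mm of the inner floor height, tilt under 0.12 rad, at rest, untouched); the middle hole is over the pin (its centre within 9 mm of pin), lid at 0.6 to 0.95 rad, the stay released (all of step 3 and x of beaker1 in the frame of box_in between -0.125 and 0.125 m and y of beaker1 in the frame of box_in between -0.085 and 0.085 m and z of each of beaker1, beaker2, beaker3, beaker4 in the frame of box_in below 0.012 m and angle between each of beaker1, beaker2, beaker3, beaker4's own z axis and vertical below 0.12 rad and linear speed of each of beaker1, beaker2, beaker3, beaker4 below 0.03 m/s and contact force between the fingers and beaker1 below 0.05 N and x of beaker2 in the frame of box_in between -0.125 and 0.125 m and y of beaker2 in the frame of box_in between -0.085 and 0.085 m and contact force between the fingers and beaker2 below 0.05 N and x of beaker3 in the frame of box_in between -0.125 and 0.125 m and y of beaker3 in the frame of box_in between -0.085 and 0.085 m and contact force between the fingers and beaker3 below 0.05 N and x of beaker4 in the frame of box_in between -0.125 and 0.125 m and y of beaker4 in the frame of box_in between -0.085 and 0.085 m and contact force between the fingers and beaker4 below 0.05 N and value of joint lid between 0.6 and 0.95 rad).
It fails at once if the fingers press on a beaker with more than 20 N (contact force between the fingers and beaker1 above 20 N or contact force between the fingers and beaker2 above 20 N or contact force between the fingers and beaker3 above 20 N or contact force between the fingers and beaker4 above 20 N).
It fails at once if the lid drops shut (below 0.12 rad) (value of joint lid below 0.12 rad).
It fails at once if a bystander is moved more than 40 mm (distance of any of kettle, cup_stack, sugar_pot, jam_jar, stirrers, tea_tin, spoon from where it was at the start of the episode above 0.04 m).
Of beaker1, beaker2, beaker3, beaker4 only 2 to 4 are there at a start; the rules pass over those that are not, and their reading is None.
At some moment in a run one of beaker1, beaker2, beaker3, beaker4 may be knocked a few centimetres aside while the robot is not near it.
It also fails if it takes over 210 s, if anything falls off the work surface, if the arm or the gripper's body presses on something with over 40 N, if the wrist force passes 120 N, or if a joint passes its speed limit or range.

## Working session

There is one attempt and no reset: what is moved stays moved. The work goes in short steps, Python scripts to look and compute and a shell command to move; the robot and the scene stay as the last step left them, time stands still between calls to the robot, and variables do not carry over. Pictures are saved under pics/ and viewed, at most 14 in all, crops included, and the job is handed in when it is done.

```bash
ls; mkdir -p pics
cat > h.py <<'E'
import numpy as np, cv2, json
from scipy.spatial.transform import Rotation as R
from bench import arm
def grab(n,save=None):
    f=arm.grab_frame(n)
    if save: cv2.imwrite('pics/'+save,cv2.cvtColor(f['pixels'],cv2.COLOR_RGB2BGR))
    return f
def ray(f,u,v):
    d=np.array([(u-f['cx'])/f['fx'],-(v-f['cy'])/f['fy'],-1.])
    return np.array(f['origin']),R.from_quat(f['orientation']).apply(d)
def onplane(f,u,v,z):
    o,d=ray(f,u,v); return o+d*(z-o[2])/d[2]
def proj(f,p):
    q=R.from_quat(f['orientation']).inv().apply(np.array(p,float)-f['origin'])
    return np.array([f['cx']-f['fx']*q[0]/q[2], f['cy']+f['fy']*q[1]/q[2]])
def tri(f1,p1,f2,p2):
    o1,d1=ray(f1,*p1);o2,d2=ray(f2,*p2)
    s=np.linalg.lstsq(np.c_[d1,-d2],o2-o1,rcond=None)[0]
    a=o1+d1*s[0];b=o2+d2*s[1]; return (a+b)/2,np.linalg.norm(a-b)
E
python3 - <<'E'
from h import *
for n in ['scene','side','wrist']:
    f=grab(n,n+'0.png'); print(n,{k:v for k,v in f.items() if k!='pixels'})
print(arm.get_obs())
E
```

```text
pics
scene {'fx': 448.5375166872539, 'fy': 448.5375166872539, 'cx': 313.6310583462967, 'cy': 240.3650306860386, 'origin': array([1049.66320497, -463.31708998,  963.4362929 ]), 'orientation': array([0.28712623, 0.1396731 , 0.43310981, 0.84289136])}
side {'fx': 453.5612772340839, 'fy': 453.5612772340839, 'cx': 318.8506025529388, 'cy': 241.67485195731857, 'origin': array([ 57.90105571, 478.32061588, 803.35105059]), 'orientation': array([-0.13621577,  0.3534817 ,  0.86817125, -0.32058483])}
wrist {'fx': 380.4206796665986, 'fy': 380.4206796665986, 'cx': 318.4720106653084, 'cy': 238.9229907464607, 'origin': array([ 257.89021649, -491.99465458,  384.38149441]), 'orientation': array([-0.11628752,  0.08255904, -0.56719075,  0.81114479])}
{'time': 0.15, 'qpos': array([-1.43630085e+00,  3.81068434e-01,  1.29801635e+00, -1.20265534e-05,
        1.46361850e+00, -2.15312993e-01]), 'dq': array([ 0.00103242, -0.00191441, -0.00470239, -0.00024871,  0.00130561,
        0.0009895 ]), 'effort': array([ 1.85028046e-03, -4.38081193e+01, -2.24617803e+01,  7.13102287e-02,
        3.42546485e-02, -9.21231253e-05]), 'eef_pos': array([ 188.45446296, -516.48410939,  238.28871696]), 'tool_rot': array([ 9.84742943e-01,  1.74014445e-01,  1.64599780e-05, -5.55103919e-04]), 'force': array([0.11939129, 0.19743249, 0.36887237]), 'torque': array([ 0.00960743,  0.00884211, -0.00099861]), 'gripper_force': 0.0, 'gripper_width': 88.23434092594533}
```

View pics/scene0.png

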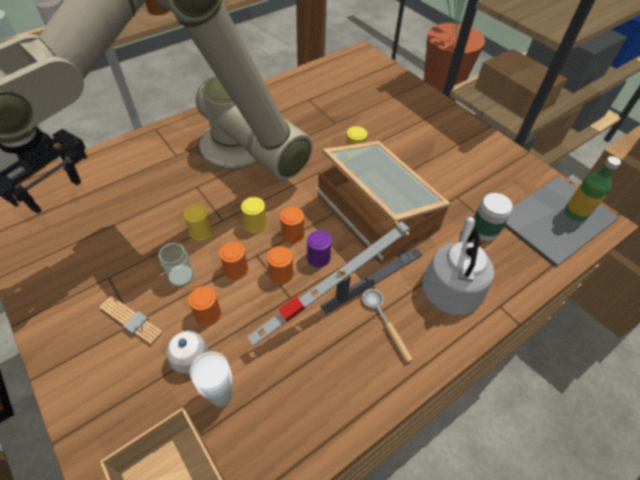

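View pics/side0.png

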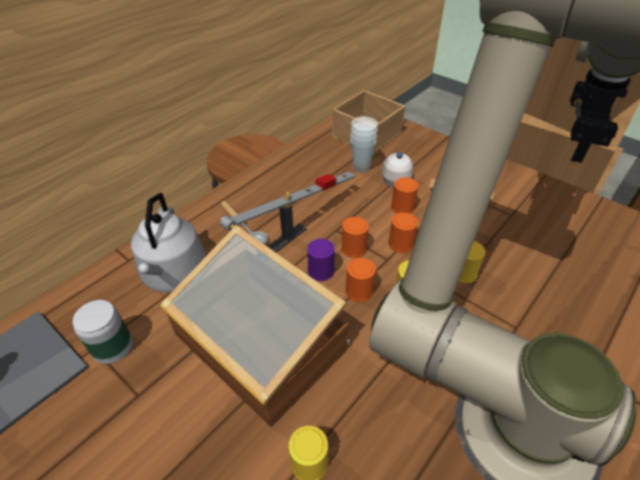

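The scene view shows four orange beakers at (291,222), (280,265), (233,259) and (204,305). The look-alikes are purple at (319,248) and yellow at (253,213), (197,222) and (357,135). The airing box is near (385,185), the red grip at (290,308) and the post at (343,285). I choose the four orange ones and check them in a close crop.

Run:
```python
from h import *
a=cv2.imread('pics/scene0.png')[130:350,180:460]; cv2.imwrite('pics/c1.png',cv2.resize(a,None,fx=2.7,fy=2.7,interpolation=cv2.INTER_CUBIC))
b=cv2.imread('pics/side0.png')[160:420,150:430]; cv2.imwrite('pics/c2.png',cv2.resize(b,None,fx=2.3,fy=2.3,interpolation=cv2.INTER_CUBIC))
for n in ['scene','side']:
    f=grab(n); im=cv2.cvtColor(f['pixels'],cv2.COLOR_RGB2HSV)
    for nm,lo,hi in [('orange',(5,150,90),(14,255,255)),('red',(0,180,90),(3,255,255)),('red2',(174,180,90),(180,255,255))]:
        m=cv2.inRange(im,lo,hi); k,_,st,c=cv2.connectedComponentsWithStats(m)
        for i in range(1,k):
            if st[i,4]>120: print(n,nm,st[i],c[i].round(1), onplane(f,*c[i],42)[:2].round())
```

```text
scene orange [429  24  27  29 504] [442.4  37.7] [-33. 964.]
scene orange [465  30  19  24 274] [473.9  42.6] [  64. 1039.]
scene orange [280 206  25  38 788] [291.9 224.2] [412. -59.]
scene orange [219 241  29  39 883] [233.3 259.9] [ 423. -242.]
scene orange [267 245  27  40 886] [280.  264.6] [ 502. -155.]
scene orange [ 188  285   33   42 1008] [204.4 305.3] [ 496. -360.]
scene red [280 297  24  23 293] [291.1 308.2] [ 619. -201.]
side orange [ 207  134   77   50 2138] [239.8 154.1] [ 962. -206.]
side orange [ 387  178   33   77 1943] [403.2 215.7] [ 451. -288.]
side orange [ 340  215   38   89 2402] [357.2 259.1] [450. -98.]
side orange [167 315 101 102 531] [210.7 360. ] [504. 283.]
side orange [308 322  41  41 122] [331.5 338.3] [362. 100.]
side red [316 175  19  14 155] [324.7 180.6] [ 692. -270.]
```

View pics/c1.png

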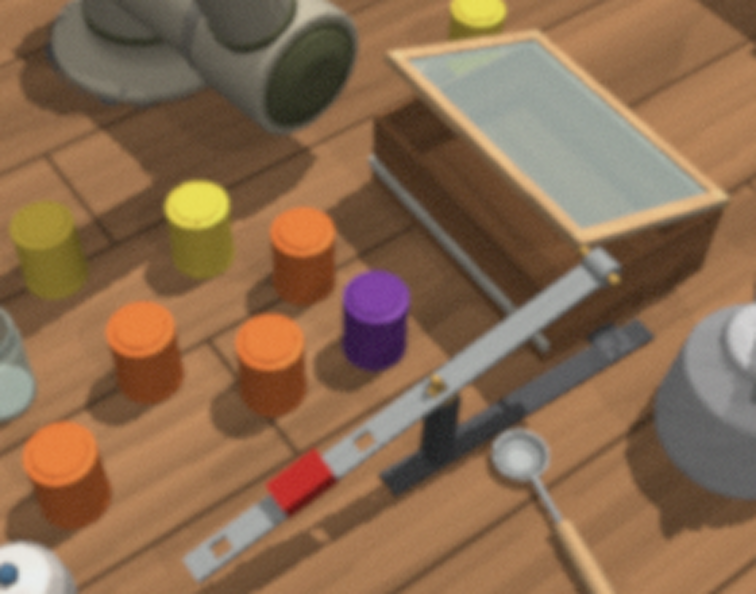

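View pics/c2.png

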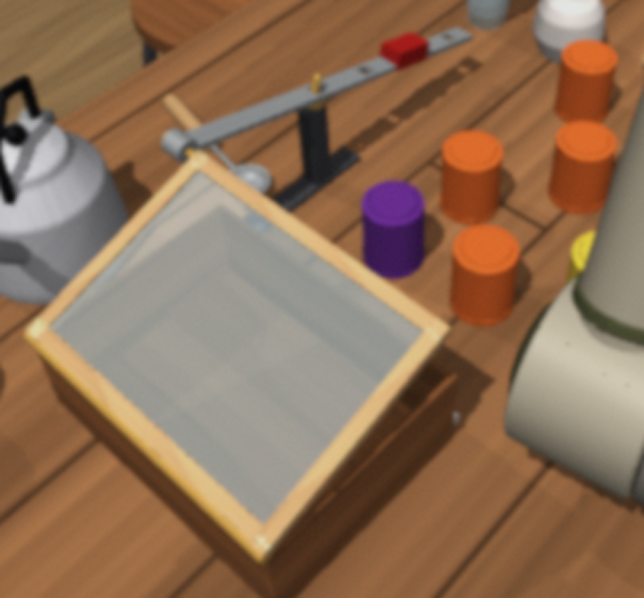

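```bash
cat > box.py <<'E'
from h import *
from scipy.optimize import least_squares
th=.351
pv=np.array([170,100-205*np.cos(th),100+205*np.sin(th)]); pin=np.array([170,-260,120.]); d=(pin-pv)/np.linalg.norm(pin-pv)
n=np.cross([1,0,0],d); n=n if n[2]>0 else -n
B={'pin':pin,'tip':pin+22.5*np.array([0,-np.sin(.4),np.cos(.4)]),'h2':pv+249*d+3*n,'h3':pv+392*d+3*n,'grip':pv+310*d+15*n}
if __name__=='__main__':
    S={'tip':(437,381),'h2':(363,438),'h3':(221,546),'grip':(299,478)}
    D={'tip':(316,77),'h2':(364,71),'h3':(448,37),'grip':(405,45)}
    fs=[(grab('scene'),S,(180,130),2.7),(grab('side'),D,(150,160),2.3)]
    W=lambda p,b:np.r_[R.from_euler('z',p[2]).apply(b)[:2]+p[:2],b[2]+p[3]]
    uv=lambda t,o,s:np.array(t)/s+o
    for k in S: print(k,tri(fs[0][0],uv(S[k],(180,130),2.7),fs[1][0],uv(D[k],(150,160),2.3)))
    fun=lambda p:np.concatenate([proj(f,W(p,B[k]))-uv(P[k],o,s) for f,P,o,s in fs for k in P])
    best=min((least_squares(fun,[500,100,y,0]) for y in np.arange(-3,3,.8)),key=lambda r:r.cost)
    print(best.x,fun(best.x).round(1))
    for k in B: print(k,W(best.x,B[k]).round(1))
    print('in',W(best.x,[0,-5,6]))
    for f,P,o,s in fs: print([ (proj(f,W(best.x,c))).round() for c in [(-145,-110,95),(145,-110,95),(145,-110,0)]])
    # beakers: top rim centres
    for u,v in [(303,230),(143,325),(270,342),(62,452)]: print(onplane(fs[0][0],*uv((u,v),(180,130),2.7),80).round())
    for u,v in [(588,60),(472,152),(585,142),(486,248)]: print(onplane(fs[1][0],*uv((u,v),(150,160),2.3),80).round())
E
python3 box.py
```

```text
tip (array([650.18521543, -85.52033484, 135.17183868]), np.float64(2.2954701497098924))
h2 (array([ 645.02214016, -153.66494703,  103.42561344]), np.float64(1.3717721828492138))
h3 (array([ 642.48373332, -293.2147996 ,   67.91453489]), np.float64(0.7682442521020603))
grip (array([ 643.28734683, -217.20255035,  100.95597216]), np.float64(0.8501147227910028))
[ 4.93278888e+02  1.86119751e+02 -4.90180061e-02  1.94132404e+00] [-2.2 -0.9  0.8  0.6  0.6 -0.4  0.7  0.5  0.9 -3.5 -0.3 -0.3 -0.2  2.6
 -0.8  1.4]
pin [650.3 -81.9 121.9]
tip [649.9 -90.6 142.7]
h2 [ 646.8 -153.6  103.4]
h3 [ 640.1 -290.3   62.2]
grip [ 643.8 -215.4   97.3]
in [493.0338963  181.12575716   7.94132404]
[array([320., 172.]), array([386., 244.]), array([381., 266.])]
[array([345., 322.]), array([245., 245.]), array([250., 274.])]
[414. -58.  80.]
[ 424. -238.   80.]
[ 506. -155.   80.]
[ 499. -358.   80.]
[ 489. -348.   80.]
[ 497. -148.   80.]
[ 418. -234.   80.]
[409. -55.  80.]
```

The crops confirm four orange upturned beakers, at c1 pixels (303,250), (143,345), (270,365) and (62,475). The purple one is at (376,320) and the yellow ones at (200,228) and (50,250). The stay sits on the pin at (437,383). I'll turn the tool so that tool x is box +y, and work out the stay waypoints.

```bash
python3 -m jog '[[[0,0,0,-8.4],[0,0,0,-8.4],[0,0,0,-8.4],[0,0,0,-8.4],[0,0,0,-8.4],[0,0,0,-8.4],[0,0,0,-8.4],[0,0,0,-8.4]]]' 0
cat > way.py <<'E'
import numpy as np
H=np.array([100,100.]);P=np.array([-260,120.]);ln=np.array([-np.sin(.4),np.cos(.4)])
def fk(th,sl):
    pv=H+205*np.array([-np.cos(th),np.sin(th)]); d=np.array([-np.cos(sl),-np.sin(sl)]); n=np.array([-np.sin(sl),np.cos(sl)])
    return pv,d,n
def ik(pt,s,off=0):
    L=np.hypot(s,off); v=pt-H; r=np.linalg.norm(v)
    a=np.arccos((205**2+r*r-L*L)/(2*205*r)); base=np.arctan2(v[1],-v[0]); th=base+a
    pv=H+205*np.array([-np.cos(th),np.sin(th)]); w=pt-pv
    sl=np.arctan2(-w[1],-w[0])+np.arctan2(off,s)
    return th,sl
def grip(th,sl): pv,d,n=fk(th,sl); return pv+310*d+8*n
def info(G):
    th,sl=ik(np.array(G,float),310,8); pv,d,n=fk(th,sl)
    tip=P+22.5*ln; c=(tip-pv)
    return dict(th=round(th,3),sl=round(sl,3),tip_along=round(c@d,1),tip_clear_below=round(-(c@n)-3,1),h3=(pv+392*d-P).round(1))
if __name__=='__main__':
    for nm,s in (('h1',175),('h3',392),('h2',249)):
        for h in (0,10,20,30,40,55):
            th,sl=ik(P+h*ln,s); G=grip(th,sl); print(nm,h,round(th,3),round(sl,3),'G-pin',(G-P).round(1),info(G)['tip_clear_below'])
E
python3 way.py
```

```text
time: 1.15
eef_pos: [188.5, -516.7, 238.7]
tool_rot: [0.722, 0.692, 0.0, -0.0]
force: [-0.0, -0.2, -0.0]
gripper_width: 88.6
gripper_force: 0.0
h1 0 0.351 0.293 G-pin [-131.6  -31.4] -25.4
h1 10 0.339 0.225 G-pin [-137.3  -13.1] -15.3
h1 20 0.318 0.148 G-pin [-142.5    6.5] -5.4
h1 30 0.282 0.053 G-pin [-146.9   28.4] 4.1
h1 40 0.176 -0.12 G-pin [-148.6   61. ] 12.2
h1 55 nan nan G-pin [nan nan] nan
h3 0 1.502 0.49 G-pin [68.6 45.7] -25.4
h3 10 1.506 0.464 G-pin [65.9 53. ] -15.5
h3 20 1.509 0.438 G-pin [63.1 60.4] -5.5
h3 30 1.51 0.412 G-pin [60.3 67.8] 4.5
h3 40 1.51 0.387 G-pin [57.4 75.2] 14.5
h3 55 1.507 0.349 G-pin [52.9 86.2] 29.5
h2 0 0.787 0.527 G-pin [-56.8 -23.7] -25.3
h2 10 0.792 0.488 G-pin [-61.5 -12.3] -15.5
h2 20 0.796 0.449 G-pin [-66.2  -0.8] -5.5
h2 30 0.797 0.409 G-pin [-70.8  10.7] 4.5
h2 40 0.797 0.369 G-pin [-75.4  22.3] 14.5
h2 55 0.792 0.307 G-pin [-82.   39.9] 29.4way.py:8: RuntimeWarning: invalid value encountered in arccos
  a=np.arccos((205**2+r*r-L*L)/(2*205*r)); base=np.arctan2(v[1],-v[0]); th=base+a
```

```bash
python3 -m jog '[[[0.027,0.037,0,0],[0.027,0.037,0,0],[0.027,0.037,0,0],[0.027,0.037,0,0],[0.027,0.037,0,0],[0.027,0.037,0,0],[0.027,0.037,0,0],[0.027,0.037,0,0],[0.027,0.037,0.01,0],[0.027,0.037,0.01,0],[0.027,0.036,0.01,0],[0.026,0.036,0.01,0.3]]]' 0
python3 -m jog '[[[0,0,0,0],[0,0,0,0],[0,0,0,0]]]' 0
python3 - <<'E'
from h import *
f=grab('wrist','w1.png'); print(f['origin'],f['orientation'])
im=cv2.cvtColor(f['pixels'],cv2.COLOR_RGB2HSV)
m=cv2.inRange(im,(0,170,80),(3,255,255))|cv2.inRange(im,(174,170,80),(180,255,255))
k,_,st,c=cv2.connectedComponentsWithStats(m)
for i in range(1,k):
    if st[i,4]>100: print(st[i],c[i],onplane(f,*c[i],101))
E
```

```text
time: 2.35
eef_pos: [646.9, -213.9, 198.3]
tool_rot: [0.726, 0.688, -0.0, -0.0]
force: [0.6, 0.1, 0.3]
gripper_width: 87.7
gripper_force: 0.0
time: 2.65
eef_pos: [645.0, -216.0, 199.2]
tool_rot: [0.726, 0.688, -0.0, 0.0]
force: [0.4, -0.2, 0.7]
gripper_width: 88.5
gripper_force: 0.0
[ 649.79055362 -143.49961019  345.25149377] [-0.14264273  0.00370542 -0.02669423  0.98940727]
[ 298  202   43   75 3003] [319.77056277 238.78687979] [ 646.85743589 -215.2712422   101.        ]
```

View pics/w1.png

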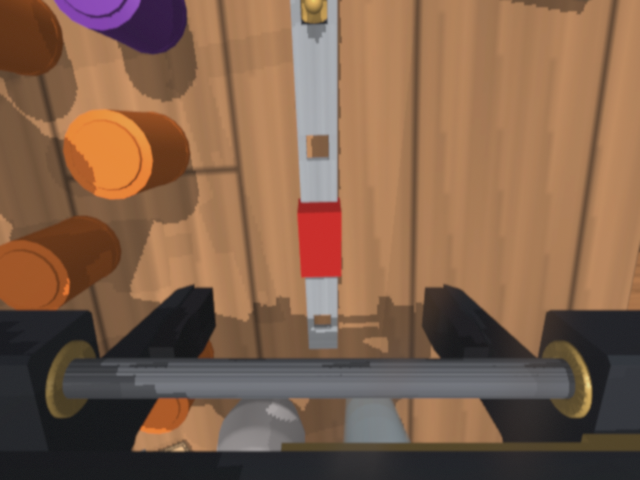

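The wrist view shows the red grip centred at (320,239), with the pin at (314,5), the middle hole at (317,146) and the end hole at (321,321). The grip lies between the fingers, so I descend, then close.

```bash
python3 - <<'E'
from h import *
f=grab('wrist')
for u,v,z in [(314,7,142),(317,146,103.4),(321.5,321,63)]: print(onplane(f,u,v,z))
E
python3 -m jog '[[[0.0025,0.0015,0.02,0],[0,0,0.03,0],[0,0,0.03,0],[0,0,0.03,0],[0,0,0.018,0],[0,0,0,0],[0,0,0,0]]]' 0
python3 -m jog '[[[0,0,0,0],[0,0,0,0],[0,0,0,0],[0,0,0,0],[0,0,0,0],[0,0,0,0],[0,0,0,0],[0,0,0,0]]]' 1 30
```

```text
[650.62774316 -89.34262305 142.        ]
[ 648.2786616 -155.0283739  103.4      ]
[ 643.95719548 -297.5897398    63.        ]
time: 3.45
eef_pos: [647.2, -213.7, 71.9]
tool_rot: [0.726, 0.688, 0.0, 0.001]
force: [0.1, 0.3, 1.0]
gripper_width: 88.1
gripper_force: 0.0
time: 4.25
eef_pos: [646.2, -212.7, 70.5]
tool_rot: [0.726, 0.688, -0.001, -0.001]
force: [-4.7, 0.5, 1.7]
gripper_width: 27.0
gripper_force: 30.0
```

Run:
```python
from way import *
for g in [(-131.6,-31.4),(-145,24),(-142,32),(-132,50),(-115,72),(-90,90),(-60,100),(-20,107),(20,107),(45,102),(54.4,82.5),(60.3,67.8),(68.6,45.7)]: print(g,info(P+np.array(g)))
```

```text
(-131.6, -31.4) {'th': np.float64(0.351), 'sl': np.float64(0.293), 'tip_along': np.float64(177.3), 'tip_clear_below': np.float64(-25.4), 'h3': array([-207.8,  -62.7])}
(-145, 24) {'th': np.float64(0.307), 'sl': np.float64(0.084), 'tip_along': np.float64(174.5), 'tip_clear_below': np.float64(3.7), 'h3': array([-226. ,    9.2])}
(-142, 32) {'th': np.float64(0.352), 'sl': np.float64(0.086), 'tip_along': np.float64(178.2), 'tip_clear_below': np.float64(11.7), 'h3': array([-223.,   17.])}
(-132, 50) {'th': np.float64(0.47), 'sl': np.float64(0.1), 'tip_along': np.float64(190.3), 'tip_clear_below': np.float64(30.4), 'h3': array([-212.8,   33.9])}
(-115, 72) {'th': np.float64(0.626), 'sl': np.float64(0.116), 'tip_along': np.float64(210.4), 'tip_clear_below': np.float64(52.3), 'h3': array([-195.5,   54.5])}
(-90, 90) {'th': np.float64(0.804), 'sl': np.float64(0.148), 'tip_along': np.float64(239.8), 'tip_clear_below': np.float64(69.5), 'h3': array([-169.9,   70. ])}
(-60, 100) {'th': np.float64(0.981), 'sl': np.float64(0.189), 'tip_along': np.float64(274.6), 'tip_clear_below': np.float64(76.5)
[... 289 characters left out ...]
_clear_below': np.float64(64.6), 'h3': array([-57. ,  77.6])}
(45, 102) {'th': np.float64(1.492), 'sl': np.float64(0.295), 'tip_along': np.float64(385.0), 'tip_clear_below': np.float64(51.2), 'h3': array([-31.1,  70.5])}
(54.4, 82.5) {'th': np.float64(1.508), 'sl': np.float64(0.361), 'tip_along': np.float64(390.9), 'tip_clear_below': np.float64(24.5), 'h3': array([-19.5,  46. ])}
(60.3, 67.8) {'th': np.float64(1.51), 'sl': np.float64(0.412), 'tip_along': np.float64(392.1), 'tip_clear_below': np.float64(4.5), 'h3': array([-11.6,  27.6])}
(68.6, 45.7) {'th': np.float64(1.502), 'sl': np.float64(0.49), 'tip_along': np.float64(390.0), 'tip_clear_below': np.float64(-25.4), 'h3': array([0. , 0.1])}
```

```bash
python3 -m jog '[[[-0.003,0,-0.009,0],[-0.003,0,-0.009,0],[-0.0025,0,-0.010,0],[-0.0025,0,-0.010,0],[-0.0015,0,-0.009,0],[-0.001,0,-0.008,0],[0,0,0,0],[0,0,0,0]]]' 1 40
```

```text
time: 5.05
eef_pos: [645.8, -227.5, 126.8]
tool_rot: [0.726, 0.688, -0.001, 0.0]
force: [-5.5, -2.8, 0.0]
gripper_width: 27.2
gripper_force: 40.0
```

```bash
python3 -m jog '[[[0.004,0,-0.008,0],[0.005,0,-0.009,0],[0.005,0,-0.009,0],[0.008,0,-0.011,0],[0.009,0,-0.011,0],[0.012,0,-0.009,0],[0.013,-0.0005,-0.009,0],[0.015,0,-0.005,0],[0.015,0,-0.005,0],[0.02,-0.0005,-0.004,0],[0.02,0,-0.003,0],[0,0,0,0]]]' 1 40
```

```text
time: 6.25
eef_pos: [649.7, -98.3, 209.5]
tool_rot: [0.725, 0.689, -0.002, -0.003]
force: [-17.3, -0.4, -0.5]
gripper_width: 27.3
gripper_force: 40.0
```

```bash
python3 -m jog '[[[0.02,-0.0005,0,0],[0.02,0,0,0],[0.013,-0.0005,0.002,0],[0.012,0,0.003,0],[0.003,0,0.007,0],[0.003,0,0.006,0],[0.003,0,0.007,0],[0,0,0,0],[0,0,0,0]]]' 1 40
python3 - <<'E'
from h import *
grab('scene','s2.png');a=cv2.imread('pics/s2.png')[120:340,220:460]; cv2.imwrite('pics/c3.png',cv2.resize(a,None,fx=2.5,fy=2.5,interpolation=cv2.INTER_CUBIC))
E
```

```text
time: 7.15
eef_pos: [651.7, -26.1, 183.2]
tool_rot: [0.726, 0.688, -0.003, -0.004]
force: [-19.5, 0.2, 0.1]
gripper_width: 27.2
gripper_force: 40.1
```

View pics/c3.png

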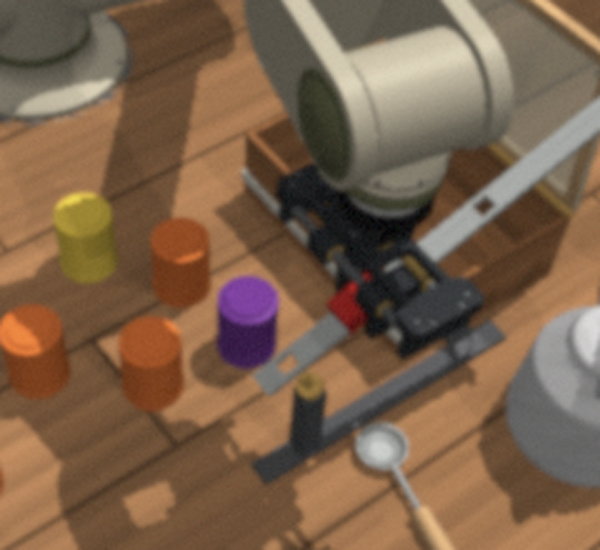

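The crop shows the stay held with its end hole at (287,362), up beside the pin tip at (312,385), and the lid open. I lower it along the pin.

```bash
python3 -m jog '[[[0.002,-0.001,0.005,0],[0.002,-0.001,0.005,0],[0.002,-0.001,0.005,0],[0,0,0,0],[0,0,0,0]]]' 1 40; python3 -m jog '[[[0.002,0,0.006,0],[0.002,0,0.006,0],[0,0,0,0]]]' 1 40
python3 -m jog '[[[0.002,0,0.005,0],[0.002,0,0.004,0],[0,0,0,0],[0,0,0,0]]]' 1 40
```

```text
time: 7.7
eef_pos: [651.6, -20.3, 169.3]
tool_rot: [0.726, 0.688, -0.001, -0.001]
force: [-7.7, -0.2, -0.2]
gripper_width: 27.3
gripper_force: 40.1
time: 8.0
eef_pos: [651.7, -15.7, 156.6]
tool_rot: [0.726, 0.688, -0.0, -0.002]
force: [-7.4, 1.1, -0.0]
gripper_width: 27.3
gripper_force: 40.2
time: 8.4
eef_pos: [651.8, -12.1, 148.1]
tool_rot: [0.726, 0.688, -0.001, -0.001]
force: [-8.7, 0.1, -0.0]
gripper_width: 27.7
gripper_force: 40.1
```

Run:
```python
from h import *
grab('scene','s3.png');grab('side','d3.png')
a=cv2.imread('pics/s3.png')[215:315,300:420];b=cv2.imread('pics/d3.png')[140:240,220:340]
cv2.imwrite('pics/c4.png',cv2.resize(np.hstack([a,b]),None,fx=3.3,fy=3.3,interpolation=cv2.INTER_CUBIC))
```

```text
(no output)
```

View pics/c4.png

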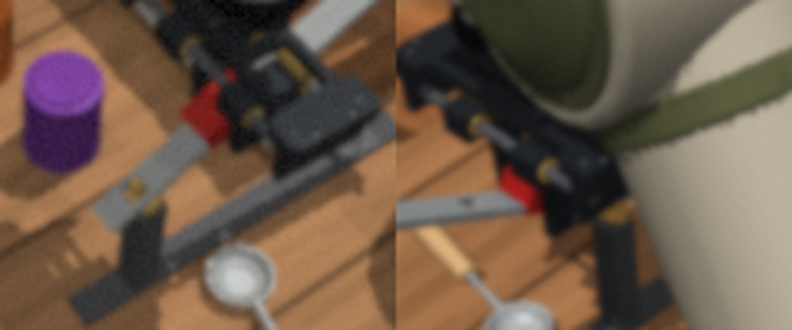

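The left panel shows the end hole over the pin, with the brass tip at (137,188) inside the hole. I seat it and release.

```bash
python3 -m jog '[[[0.0005,0,0.002,0],[0,0,0,0],[0,0,0,0]]]' 1 15; python3 -m jog '[[[0,0,0,0],[0,0,0,0],[0,0,0,0],[0,0,0,0],[0,0,0,0],[0,0,0,0]]]' 0; python3 -m jog '[[[0,0,-0.02,0],[0,0,-0.03,0],[0,0,-0.03,0],[0,0,-0.03,0],[0,0,-0.03,0],[-0.03,-0.02,-0.01,0],[-0.03,-0.03,0,0],[-0.03,-0.03,0,0],[-0.03,-0.03,0,0],[0,0,0,0],[0,0,0,0]]]' 0
python3 - <<'E'
from h import *
grab('scene','s4.png'); f=grab('wrist','w4.png')
im=cv2.cvtColor(f['pixels'],cv2.COLOR_RGB2HSV)
m=cv2.inRange(im,(5,150,80),(16,255,255)); k,_,st,c=cv2.connectedComponentsWithStats(m)
for i in range(1,k):
    if st[i,4]>800: print(st[i],c[i].round(),onplane(f,*c[i],70).round())
a=cv2.imread('pics/s4.png')[100:340,100:460]; w=cv2.imread('pics/w4.png')
cv2.imwrite('pics/c5.png',np.hstack([cv2.resize(a,(420,280)),cv2.resize(w,(373,280))]))
E
```

```text
time: 8.8
eef_pos: [651.9, -11.5, 146.2]
tool_rot: [0.726, 0.688, -0.001, -0.001]
force: [-8.6, 1.2, 0.3]
gripper_width: 27.9
gripper_force: 15.1
time: 9.4
eef_pos: [653.0, -12.0, 145.8]
tool_rot: [0.726, 0.688, 0.0, 0.0]
force: [-0.2, 0.0, -0.1]
gripper_width: 73.4
gripper_force: 0.0
time: 10.5
eef_pos: [536.5, -126.3, 296.2]
tool_rot: [0.726, 0.687, 0.0, 0.0]
force: [-1.0, -0.1, 0.1]
gripper_width: 88.3
gripper_force: 0.0
[ 148  105   84   69 4554] [189. 138.] [419. -57.  70.]
[ 255  191   63   74 3593] [287. 228.] [ 505. -150.   70.]
[ 205  265   53   78 2893] [231. 301.] [ 439. -227.   70.]
[ 268  399   54   30 1320] [295. 411.] [ 497. -372.   70.]
```

View pics/c5.png

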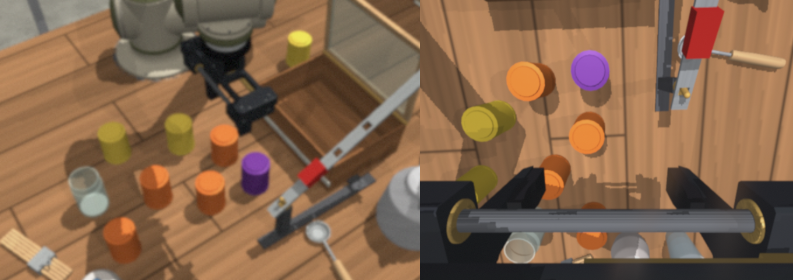

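The end hole is seated on the pin and the lid is wide open. I turn the tool so the camera faces box -x and the fingers close along box y, then look at the box from above.

```bash
python3 -m jog '[[[0,0,0,-8.3],[0,0,0,-8.3],[0,0,0,-8.3],[0,0,0,-8.3],[0,0,0,-8.3],[0,0,0,-8.3],[0,0,0,-8.3],[0,0,0,-8.3],[0,0,0,-8.1],[0,0,0,-8.1],[0,0,0,-8.1]]]' 0; python3 -m jog '[[[0.01,0.04,-0.01,0],[0.01,0.04,-0.01,0],[0.01,0.04,-0.01,0],[0.01,0.04,0,0],[0.01,0.04,0,0],[0.005,0.03,0,0],[0,0.01,0,0],[0,0,0,0],[0,0,0,0]]]' 0
python3 - <<'E'
from h import *
f=grab('wrist','w5.png')
cv2.imwrite('pics/w5.png',cv2.cvtColor(f['pixels'],cv2.COLOR_RGB2BGR))
s=grab('scene','s5.png'); d=grab('side')
def tops(f,lo=150):
    im=cv2.cvtColor(f['pixels'],cv2.COLOR_RGB2HSV); m=cv2.inRange(im,(5,150,60),(16,255,255)); k,L,st,c=cv2.connectedComponentsWithStats(m)
    for i in range(1,k):
        if st[i,4]>400: print(st[i],c[i].round(),onplane(f,*c[i],42)[:2].round())
tops(s)
for nm,u,v,z in [('sugar',182,342,90),('cup',211,362,150),('jar',176,250,90),('purple',319,238,80)]: print(nm,onplane(s,u,v,z)[:2].round())
E
```

```text
time: 11.7
eef_pos: [537.5, -124.9, 295.4]
tool_rot: [0.017, 1.0, 0.0, -0.0]
force: [0.2, -0.6, 0.8]
gripper_width: 87.9
gripper_force: 0.0
time: 12.6
eef_pos: [492.0, 115.7, 325.5]
tool_rot: [0.02, 1.0, -0.0, -0.0]
force: [0.1, 0.5, -0.2]
gripper_width: 88.5
gripper_force: 0.0
[ 96   0  27  28 414] [109.  12.] [-965.  -41.]
[ 426   25   30   64 1020] [440.  52.] [ 35. 879.]
[458  30  26  50 447] [471.  51.] [ 99. 983.]
[280 206  25  38 775] [292. 224.] [413. -59.]
[219 241  30  39 897] [233. 260.] [ 423. -242.]
[267 246  27  40 887] [280. 265.] [ 503. -155.]
[ 188  285   33   42 1003] [204. 305.] [ 496. -361.]
sugar [ 575. -444.]
cup [ 676. -419.]
jar [ 352. -351.]
purple [514. -45.]
```

View pics/w5.png

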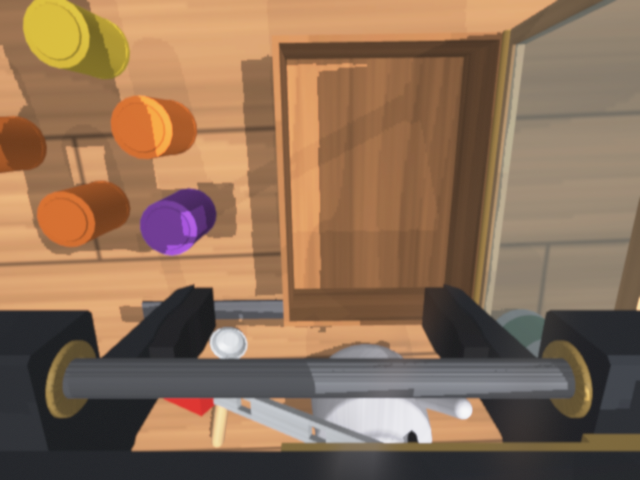

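The wrist view shows the open box empty, with outer rim corners at (274,43), (509,37) and (285,325), and the lid upright on the right.

```bash
cat >> h.py <<'E'
def T(x,y,z=6,c=(493,186),yaw=-.04):   # box frame -> world
    return np.r_[R.from_euler('z',yaw).apply([x,y,0])[:2]+c,z]
def to(x,y,z):   # remaining shift in tool axes
    o=arm.get_obs(); M=R.from_quat(o['tool_rot'])
    t=M.inv().apply(np.array([x,y,z])-o['eef_pos']); return t.round(1)
E
python3 - <<'E'
from h import *
f=grab('wrist')
a,b,c=[onplane(f,*p,95) for p in [(274,43),(509,37),(285,325)]]
i1,i2,i3,i4=[onplane(f,*p,6) for p in [(287,55),(465,55),(463,288),(294,290)]]
print(a,b,c,'yaw',np.arctan2(*(c-a)[1::-1]),np.arctan2(-(b-a)[0],(b-a)[1]), np.linalg.norm(c-a),np.linalg.norm(b-a))
print('centre from rim (box 0,-5)',(b+c)/2,'floor',(i1+i2+i3+i4)/4,i1,i3, T(0,-5))
E
```

```text
[346.33292159  81.4338983   95.        ] [350.35626776 291.47261471  95.        ] [628.5627817   72.30076826  95.        ] yaw -0.032349319601595435 -0.019152917413835322 282.37759826558937 210.07724699482364
centre from rim (box 0,-5) [489.45952473 181.88669148  95.        ] floor [487.85390825 187.43279301   6.        ] [341.66104995  86.40538887   6.        ] [633.19528263 301.23704572   6.        ] [492.80005333 181.00399947   6.        ]
```

```bash
cat > look.py <<'E'
from h import *
import sys
z=float(sys.argv[1]) if len(sys.argv)>1 else 80
f=grab('wrist','wl.png'); o=arm.get_obs()
im=cv2.cvtColor(f['pixels'],cv2.COLOR_RGB2HSV); m=cv2.inRange(im,(4,130,50),(17,255,255))
m[330:]=0
cs,_=cv2.findContours(m,cv2.RETR_EXTERNAL,cv2.CHAIN_APPROX_NONE)
for c in cs:
    if cv2.contourArea(c)<1500: continue
    # silhouette width across, and outline points: least squares circle at top plane on bright top
    mk=np.zeros_like(m); cv2.drawContours(mk,[c],-1,255,-1)
    v=im[...,2].astype(float); t=cv2.threshold(im[...,2][mk>0].reshape(-1,1),0,255,cv2.THRESH_OTSU)[0]
    top=((mk>0)&(v>t)).astype(np.uint8); cc,_=cv2.findContours(top,cv2.RETR_EXTERNAL,cv2.CHAIN_APPROX_NONE); cc=max(cc,key=cv2.contourArea)
    (u,w),r=cv2.minEnclosingCircle(cc); p=onplane(f,u,w,z); q=onplane(f,u+r,w,z)
    print('top px',round(u),round(w),'world',p[:2].round(1),'radius',np.linalg.norm(p-q).round(1),'bbox',cv2.boundingRect(c))
print('tcp',o['eef_pos'].round(1))
E
python3 - <<'E'
from h import *
print(to(502,-152,180))
E
```

```text
[ -21.5 -266.5  145.7]
```

```bash
python3 -m jog '[[[-0.003,-0.04,0,0],[-0.003,-0.04,0,0],[-0.003,-0.04,0,0],[-0.003,-0.04,0.02,0],[-0.003,-0.04,0.025,0],[-0.003,-0.035,0.03,0],[-0.003,-0.025,0.03,0],[0,-0.006,0.03,0],[0,0,0.01,0],[0,0,0,0],[0,0,0,0],[0,0,0,0]]]' 0; python3 look.py; cp pics/wl.png pics/w6.png
```

```text
time: 14.0
eef_pos: [502.2, -150.2, 182.3]
tool_rot: [0.02, 1.0, -0.001, 0.001]
force: [-0.5, -0.8, 0.7]
gripper_width: 88.2
gripper_force: 0.0
top px 23 238 world [ 494.7 -351.2] radius 31.3 bbox (0, 179, 119, 103)
top px 315 236 world [ 501.6 -152.9] radius 29.7 bbox (268, 177, 91, 103)
top px 202 109 world [ 417.1 -219.1] radius 20.2 bbox (120, 70, 125, 103)
top px 464 91 world [413.3 -58.1] radius 34.2 bbox (389, 36, 125, 109)
tcp [ 502.1 -150.2  182.2]
```

View pics/w6.png

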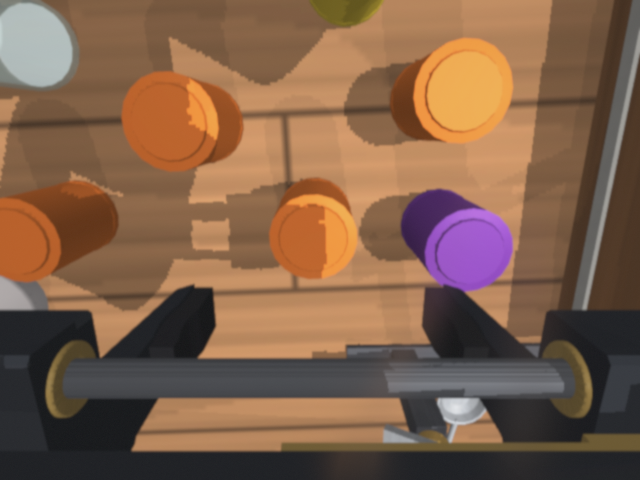

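The wrist view shows the chosen beaker's top at (313,236), directly below the tool; purple is at (470,247). I descend and grip lightly.

```bash
python3 -m jog '[[[0,-0.003,0.03,0],[0,0,0.03,0],[0,0,0.03,0],[0,0,0.03,0],[0,0,0.025,0],[0,0,0,0],[0,0,0,0]]]' 0; python3 -m jog '[[[0,0,0,0],[0,0,0,0],[0,0,0,0],[0,0,0,0],[0,0,0,0],[0,0,0,0],[0,0,0,0],[0,0,0,0]]]' 1 7; python3 -m jog '[[[0,0,-0.01,0],[0,0,-0.03,0],[0,0,-0.04,0],[0,0,-0.04,0],[0,0,-0.04,0],[0,0,0,0]]]'
python3 - <<'E'
from h import *
print(to(587,151,197))
E
```

```text
time: 14.75
eef_pos: [502.1, -153.5, 36.8]
tool_rot: [0.02, 1.0, -0.0, 0.001]
force: [-1.1, 0.1, 0.0]
gripper_width: 88.1
gripper_force: 0.0
time: 15.55
eef_pos: [501.7, -153.6, 36.4]
tool_rot: [0.021, 1.0, -0.0, 0.0]
force: [-0.9, 1.1, 6.3]
gripper_width: 61.8
gripper_force: 7.0
time: 16.15
eef_pos: [503.0, -154.2, 201.2]
tool_rot: [0.02, 1.0, -0.002, 0.004]
force: [0.2, -0.9, -0.5]
gripper_width: 61.8
gripper_force: 7.0
[-71.4 308.4   3.4]
```

```bash
python3 -m jog '[[[-0.004,0.02,0,0],[-0.007,0.03,0,0],[-0.007,0.03,0,0],[-0.007,0.03,0,0],[-0.007,0.03,0,0],[-0.007,0.03,0,0],[-0.007,0.03,0,0],[-0.007,0.03,0,0],[-0.007,0.03,0,0],[-0.007,0.03,0,0],[-0.004,0.018,0,0],[0,0,0,0]]]'; python3 -m jog '[[[0,0,0,0],[0,0,0,0]]]'
python3 -c "
from h import *
print(to(587,151,44))"
```

```text
time: 17.35
eef_pos: [584.9, 153.0, 195.0]
tool_rot: [0.019, 1.0, 0.0, -0.001]
force: [-0.1, -1.1, -0.4]
gripper_width: 61.7
gripper_force: 7.0
time: 17.55
eef_pos: [584.9, 150.2, 195.7]
tool_rot: [0.021, 1.0, -0.0, -0.0]
force: [-0.1, 0.5, -0.6]
gripper_width: 61.8
gripper_force: 7.0
[ -2.1   0.9 151.7]
```

```bash
python3 -m jog '[[[-0.001,0.001,0.04,0],[-0.001,0,0.04,0],[0,0,0.035,0],[0,0,0.02,0],[0,0,0.01,0],[0,0,0.005,0],[0,0,0,0],[0,0,0,0]]]'; python3 -m jog '[[[0,0,0,0],[0,0,0,0],[0,0,0,0],[0,0,0,0],[0,0,0,0]]]' 0.12; python3 -m jog '[[[0,0,-0.02,0],[0,0,-0.03,0],[0,0,-0.04,0],[0,0,-0.04,0],[0,0,-0.03,0],[0,0,0,0],[0,0,0,0]]]'; python3 look.py 86
python3 -c "
from h import *
print(to(413,-58,180))"
```

```text
time: 18.35
eef_pos: [587.7, 152.1, 46.9]
tool_rot: [0.021, 1.0, 0.0, 0.001]
force: [0.3, -0.0, 0.2]
gripper_width: 61.8
gripper_force: 7.0
time: 18.85
eef_pos: [587.1, 152.3, 45.8]
tool_rot: [0.021, 1.0, -0.0, 0.0]
force: [0.1, 0.3, 0.2]
gripper_width: 77.6
gripper_force: 0.0
time: 19.55
eef_pos: [586.9, 152.3, 205.6]
tool_rot: [0.021, 1.0, -0.0, 0.0]
force: [-0.7, -0.1, -0.7]
gripper_width: 77.4
gripper_force: 0.0
top px 246 95 world [493.4 108.5] radius 64.1 bbox (182, 0, 347, 295)
top px 71 20 world [445.    3.9] radius 17.1 bbox (0, 0, 94, 52)
tcp [586.6 152.3 204.6]
[ 164.8 -217.2   24.9]
```

```bash
python3 -m jog '[[[0.015,-0.02,0,0],[0.025,-0.032,0,0],[0.025,-0.033,0,0],[0.025,-0.033,0,0],[0.025,-0.033,0,0],[0.025,-0.033,0,0],[0.02,-0.026,0.01,0],[0.005,-0.007,0.015,0],[0,0,0,0],[0,0,0,0],[0,0,0,0]]]' 0; python3 look.py; cp pics/wl.png pics/w7.png
python3 - <<'E'
import cv2,numpy as np
a=cv2.imread('pics/w7.png'); s=None
import sys; sys.path.insert(0,'.')
from h import *
f=grab('scene'); s=cv2.cvtColor(f['pixels'],cv2.COLOR_RGB2BGR)[100:340,180:460]
cv2.imwrite('pics/c7.png',np.hstack([cv2.resize(a,(400,300)),cv2.resize(s,(350,300))]))
E
```

```text
time: 20.7
eef_pos: [413.9, -57.3, 180.9]
tool_rot: [0.02, 1.0, 0.0, 0.0]
force: [0.6, -0.1, -0.1]
gripper_width: 88.5
gripper_force: 0.0
top px 55 261 world [ 423.1 -239.6] radius 32.5 bbox (10, 196, 139, 106)
top px 320 234 world [411.1 -56.4] radius 29.9 bbox (273, 175, 91, 105)
top px 578 220 world [408.8 116.6] radius 83.1 bbox (517, 112, 123, 218)
tcp [413.9 -57.3 181. ]
```

View pics/c7.png

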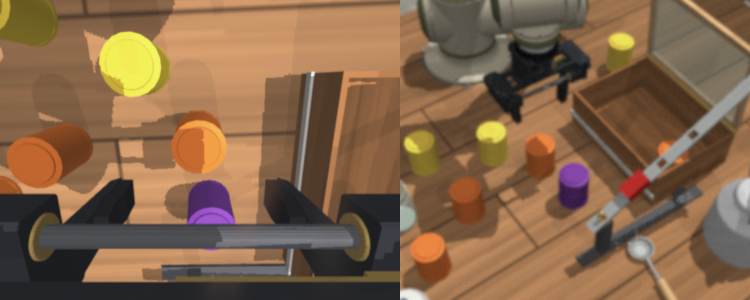

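The left panel shows beaker A's top at (200,146), centred under the tool. In the right panel the first beaker stands in the box at (675,155).

```bash
python3 -m jog '[[[0.002,0.001,0.03,0],[0,0,0.03,0],[0,0,0.03,0],[0,0,0.03,0],[0,0,0.024,0],[0,0,0,0],[0,0,0,0]]]' 0; python3 -m jog '[[[0,0,0,0],[0,0,0,0],[0,0,0,0],[0,0,0,0],[0,0,0,0],[0,0,0,0],[0,0,0,0],[0,0,0,0]]]' 1 7; python3 -m jog '[[[0,0,-0.01,0],[0,0,-0.03,0],[0,0,-0.04,0],[0,0,-0.04,0],[0,0,-0.04,0],[0,0,0,0],[0,0,0,0]]]'
python3 -c "
from h import *
print(to(524,177,197))"
```

```text
time: 21.5
eef_pos: [411.8, -56.5, 37.2]
tool_rot: [0.02, 1.0, 0.0, 0.0]
force: [0.4, 0.0, 0.6]
gripper_width: 88.5
gripper_force: 0.0
time: 22.3
eef_pos: [411.6, -56.8, 37.3]
tool_rot: [0.021, 1.0, -0.0, 0.001]
force: [-0.9, 0.3, 7.2]
gripper_width: 61.5
gripper_force: 7.0
time: 23.0
eef_pos: [411.2, -56.6, 196.8]
tool_rot: [0.021, 1.0, -0.0, 0.0]
force: [-0.3, -0.5, -0.8]
gripper_width: 61.8
gripper_force: 7.0
[-1.031e+02  2.380e+02 -2.000e-01]
```

```bash
python3 -m jog '[[[-0.008,0.018,0,0],[-0.013,0.03,0,0],[-0.013,0.03,0,0],[-0.013,0.03,0,0],[-0.013,0.03,0,0],[-0.013,0.03,0,0],[-0.013,0.03,0,0],[-0.011,0.026,0,0],[-0.006,0.014,0,0],[0,0,0,0],[0,0,0,0],[0,0,0,0]]]'
python3 -c "
from h import *
print(to(524,177,44))"
```

```text
time: 24.2
eef_pos: [523.7, 175.9, 196.5]
tool_rot: [0.021, 1.0, -0.0, -0.0]
force: [0.4, -0.6, -0.9]
gripper_width: 61.7
gripper_force: 7.0
[ -0.4   1.2 152.5]
```

```bash
python3 -m jog '[[[0,0.001,0.04,0],[0,0,0.04,0],[0,0,0.035,0],[0,0,0.02,0],[0,0,0.01,0],[0,0,0.006,0],[0,0,0,0],[0,0,0,0]]]'; python3 -m jog '[[[0,0,0,0],[0,0,0,0],[0,0,0,0],[0,0,0,0],[0,0,0,0]]]' 0.12; python3 -m jog '[[[0,0,-0.02,0],[0,0,-0.03,0],[0,0,-0.04,0],[0,0,-0.04,0],[0,0,-0.03,0],[0,0,0,0],[0,0,0,0]]]'
python3 -c "
from h import *
print(to(422,-238,180))"
```

```text
time: 25.0
eef_pos: [524.7, 177.8, 46.8]
tool_rot: [0.021, 1.0, 0.0, 0.001]
force: [-0.7, 0.1, 0.1]
gripper_width: 61.6
gripper_force: 7.0
time: 25.5
eef_pos: [524.2, 177.9, 45.8]
tool_rot: [0.021, 1.0, 0.0, 0.0]
force: [0.2, -0.2, -0.1]
gripper_width: 77.4
gripper_force: 0.0
time: 26.2
eef_pos: [524.8, 178.3, 207.1]
tool_rot: [0.021, 1.0, 0.001, 0.002]
force: [-3.7, -1.6, 17.7]
gripper_width: 77.6
gripper_force: 0.0
[  85.5 -420.3   25.8]
```

Unexpected 17.7 N at the end of that lift, so I look before moving on.

Run:
```python
from h import *
o=arm.get_obs();print(o['force'],o['torque'],o['eef_pos'],o['gripper_width'],o['qpos'].round(2))
f=grab('scene','s8.png');g=grab('wrist','w8.png')
o=arm.get_obs();print(o['force'],o['torque'],o['time'])
a=cv2.imread('pics/s8.png')[60:320,240:500];b=cv2.imread('pics/w8.png')
cv2.imwrite('pics/c8.png',np.hstack([cv2.resize(a,(400,400)),cv2.resize(b,(400,400))]))
```

```text
[-3.67948772 -1.61480043 17.65088159] [1.58804806 0.24873645 0.38204734] [524.78100729 178.3379691  207.06222989] 77.64638483604564 [ 0.11  0.41  1.34  0.    1.38 -1.42]
[-3.55517509 -2.3275405  16.60676   ] [1.56672945 0.15860963 0.25297269] 26.3
```

View pics/c8.png

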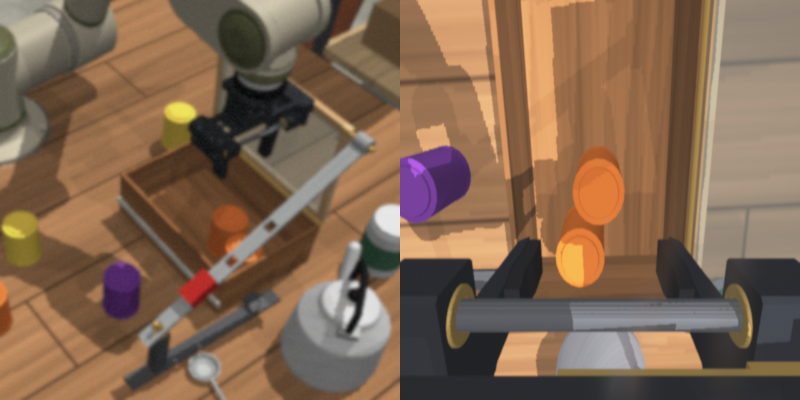

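The scene panel shows two beakers standing in the box at (230,228) and (243,250), and the stay still on the pin. The gripper's +y end is by the lid's top edge, which is probably the contact. I back away in -y gently.

```bash
python3 -m jog '[[[0,-0.004,0,0]]]'; python3 -m jog '[[[0,-0.006,0,0]]]';  python3 -m jog '[[[0,-0.008,0,0],[0,0,0,0]]]'
```

```text
time: 26.4
eef_pos: [524.6, 174.7, 206.8]
tool_rot: [0.02, 1.0, 0.001, 0.002]
force: [-1.2, 3.0, 14.2]
gripper_width: 77.6
gripper_force: 0.0
time: 26.5
eef_pos: [523.6, 168.1, 205.2]
tool_rot: [0.02, 1.0, 0.0, -0.0]
force: [0.3, -0.2, -0.4]
gripper_width: 77.2
gripper_force: 0.0
time: 26.7
eef_pos: [523.0, 159.0, 204.5]
tool_rot: [0.021, 1.0, -0.0, -0.001]
force: [-0.6, 0.7, -0.3]
gripper_width: 77.8
gripper_force: 0.0
```

```bash
python3 -m jog '[[[0.008,-0.03,0,0],[0.009,-0.037,0,0],[0.009,-0.037,0,0],[0.009,-0.037,0,0],[0.009,-0.037,0,0],[0.009,-0.037,0,0],[0.009,-0.037,0,0],[0.009,-0.037,0,0],[0.008,-0.037,0.005,0],[0.006,-0.037,0.01,0],[0.001,-0.03,0.01,0],[0,0,0,0]]]' 0; python3 -m jog '[[[0,0,0,0],[0,0,0,0]]]'; python3 look.py
python3 -c "
from h import *
print(to(422,-238,180))"
```

```text
time: 27.9
eef_pos: [420.4, -231.8, 178.9]
tool_rot: [0.023, 1.0, 0.001, -0.001]
force: [0.5, 0.4, 0.2]
gripper_width: 87.8
gripper_force: 0.0
time: 28.1
eef_pos: [421.4, -228.3, 180.8]
tool_rot: [0.02, 1.0, 0.0, -0.0]
force: [0.1, -1.0, -0.3]
gripper_width: 88.2
gripper_force: 0.0
top px 129 318 world [ 475.6 -367.1] radius 19.2 bbox (105, 265, 112, 65)
top px 303 239 world [ 421.5 -239.1] radius 29.5 bbox (255, 180, 91, 104)
tcp [ 421.4 -228.2  180.9]
[-0.9 -9.7  0.9]
```

```bash
python3 -m jog '[[[0,-0.011,0.02,0],[0,0,0.03,0],[0,0,0.03,0],[0,0,0.03,0],[0,0,0.03,0],[0,0,0.004,0],[0,0,0,0],[0,0,0,0]]]' 0; python3 -m jog '[[[0,0,0,0],[0,0,0,0],[0,0,0,0],[0,0,0,0],[0,0,0,0],[0,0,0,0],[0,0,0,0],[0,0,0,0]]]' 1 7; python3 -m jog '[[[0,0,-0.01,0],[0,0,-0.03,0],[0,0,-0.04,0],[0,0,-0.04,0],[0,0,-0.04,0],[0,0,0,0],[0,0,0,0]]]'
python3 -c "
from h import *
print(to(459,154,197))"
```

```text
time: 28.95
eef_pos: [421.5, -240.4, 38.1]
tool_rot: [0.02, 1.0, -0.001, 0.001]
force: [0.1, 0.5, -0.1]
gripper_width: 88.2
gripper_force: 0.0
time: 29.75
eef_pos: [421.0, -240.3, 37.1]
tool_rot: [0.021, 1.0, -0.0, 0.0]
force: [-1.0, 0.3, 5.7]
gripper_width: 61.6
gripper_force: 7.0
time: 30.45
eef_pos: [420.7, -240.1, 197.1]
tool_rot: [0.021, 1.0, -0.0, 0.0]
force: [-0.1, 0.0, -0.9]
gripper_width: 61.7
gripper_force: 7.0
[-2.210e+01  3.953e+02 -1.000e-01]
```

```bash
python3 -m jog '[[[-0.001,0.02,0,0],[-0.002,0.037,0,0],[-0.002,0.037,0,0],[-0.002,0.037,0,0],[-0.002,0.037,0,0],[-0.002,0.037,0,0],[-0.002,0.037,0,0],[-0.002,0.037,0,0],[-0.002,0.037,0,0],[-0.002,0.037,0,0],[-0.002,0.026,0,0],[-0.001,0.016,0,0]]]'; python3 -m jog '[[[0,0,0,0],[0,0,0,0],[0,0,0,0]]]'
python3 -c "
from h import *
print(to(459,154,44))"
```

```text
time: 31.65
eef_pos: [458.2, 155.3, 195.0]
tool_rot: [0.02, 1.0, -0.0, -0.002]
force: [-0.1, -0.4, -0.7]
gripper_width: 61.7
gripper_force: 7.0
time: 31.95
eef_pos: [458.8, 152.7, 196.2]
tool_rot: [0.021, 1.0, -0.0, -0.001]
force: [-0.2, 0.2, -1.0]
gripper_width: 62.1
gripper_force: 7.0
[ -0.4   1.3 152.2]
```

```bash
python3 -m jog '[[[0,0.001,0.04,0],[0,0,0.04,0],[0,0,0.035,0],[0,0,0.02,0],[0,0,0.01,0],[0,0,0.006,0],[0,0,0,0],[0,0,0,0]]]'; python3 -m jog '[[[0,0,0,0],[0,0,0,0],[0,0,0,0],[0,0,0,0],[0,0,0,0]]]' 0.12; python3 -m jog '[[[0,0,-0.02,0],[0,0,-0.03,0],[0,0,-0.04,0],[0,0,-0.04,0],[0,0,-0.02,0],[0,0,0,0],[0,0,0,0]]]'
python3 -c "
from h import *
print(to(494,-352,180))"
```

```text
time: 32.75
eef_pos: [459.6, 154.4, 46.6]
tool_rot: [0.021, 1.0, 0.0, 0.001]
force: [0.1, -0.2, -1.3]
gripper_width: 61.2
gripper_force: 7.0
time: 33.25
eef_pos: [459.1, 154.6, 45.8]
tool_rot: [0.021, 1.0, 0.0, 0.0]
force: [-0.6, 0.3, -0.4]
gripper_width: 77.3
gripper_force: 0.0
time: 33.95
eef_pos: [458.8, 154.5, 195.2]
tool_rot: [0.021, 1.0, -0.0, -0.0]
force: [-0.2, -0.1, -0.1]
gripper_width: 77.3
gripper_force: 0.0
[ -56.  -504.6   15.2]
```

```bash
python3 -m jog '[[[-0.003,-0.03,0,0],[-0.005,-0.045,0,0],[-0.005,-0.045,0,0],[-0.005,-0.045,0,0],[-0.005,-0.045,0,0],[-0.005,-0.045,0,0],[-0.005,-0.045,0,0],[-0.005,-0.045,0,0],[-0.005,-0.045,0,0],[-0.005,-0.045,0.005,0],[-0.005,-0.04,0.01,0],[-0.003,-0.03,0,0]]]' 0; python3 -m jog '[[[0,0,0,0],[0,0,0,0],[0,0,0,0]]]'; python3 look.py
python3 -c "
from h import *
print(to(494,-352,180))"
```

```text
time: 35.15
eef_pos: [493.2, -354.1, 177.1]
tool_rot: [0.021, 1.0, 0.002, -0.002]
force: [-0.6, -0.2, 0.5]
gripper_width: 88.2
gripper_force: 0.0
time: 35.45
eef_pos: [494.2, -351.1, 180.0]
tool_rot: [0.02, 1.0, 0.001, -0.001]
force: [-0.1, 0.1, 0.2]
gripper_width: 87.8
gripper_force: 0.0
top px 310 240 world [ 494.9 -357.1] radius 29.2 bbox (261, 180, 92, 106)
tcp [ 494.3 -351.   180.4]
[ 0.3 -1.   0.4]
```

```bash
python3 -m jog '[[[0,-0.0065,0.02,0],[0,0,0.03,0],[0,0,0.03,0],[0,0,0.03,0],[0,0,0.03,0],[0,0,0.004,0],[0,0,0,0],[0,0,0,0]]]' 0; python3 -m jog '[[[0,0,0,0],[0,0,0,0],[0,0,0,0],[0,0,0,0],[0,0,0,0],[0,0,0,0],[0,0,0,0],[0,0,0,0]]]' 1 7; python3 -m jog '[[[0,0,-0.01,0],[0,0,-0.03,0],[0,0,-0.04,0],[0,0,-0.04,0],[0,0,-0.04,0],[0,0,0,0],[0,0,0,0]]]'
python3 -c "
from h import *
print(to(394,160,197))"
```

```text
time: 36.3
eef_pos: [494.7, -359.0, 38.5]
tool_rot: [0.02, 1.0, -0.001, 0.001]
force: [-0.7, 0.2, -0.1]
gripper_width: 87.9
gripper_force: 0.0
time: 37.1
eef_pos: [494.1, -358.9, 37.2]
tool_rot: [0.021, 1.0, -0.0, 0.0]
force: [-1.1, 0.2, 5.5]
gripper_width: 61.8
gripper_force: 7.0
time: 37.8
eef_pos: [494.0, -358.7, 197.3]
tool_rot: [0.021, 1.0, -0.0, 0.0]
force: [-0.8, 0.7, -1.4]
gripper_width: 61.8
gripper_force: 7.0
[ 1.212e+02  5.142e+02 -2.000e-01]
```

```bash
python3 -m jog '[[[0.005,0.02,0,0],[0.009,0.037,0,0],[0.009,0.037,0,0],[0.009,0.037,0,0],[0.009,0.037,0,0],[0.009,0.037,0,0],[0.009,0.037,0,0],[0.009,0.037,0,0],[0.009,0.037,0,0],[0.009,0.037,0,0],[0.009,0.037,0,0],[0.009,0.037,0,0]]]'; python3 -m jog '[[[0.009,0.037,0,0],[0.006,0.03,0,0],[0.003,0.02,0,0],[0,0,0,0],[0,0,0,0],[0,0,0,0]]]'
python3 -c "
from h import *
print(to(394,160,44))"
```

```text
time: 39.0
eef_pos: [406.3, 73.5, 195.5]
tool_rot: [0.021, 1.0, 0.0, -0.002]
force: [0.8, 0.3, -0.9]
gripper_width: 61.9
gripper_force: 7.0
time: 39.6
eef_pos: [393.2, 159.0, 196.2]
tool_rot: [0.021, 1.0, -0.0, -0.001]
force: [0.5, 0.4, -1.9]
gripper_width: 62.0
gripper_force: 7.0
[ -0.9   1.1 152.2]
```

```bash
python3 -m jog '[[[-0.001,0.001,0.04,0],[0,0,0.04,0],[0,0,0.035,0],[0,0,0.02,0],[0,0,0.01,0],[0,0,0.006,0],[0,0,0,0],[0,0,0,0]]]'; python3 -m jog '[[[0,0,0,0],[0,0,0,0],[0,0,0,0],[0,0,0,0],[0,0,0,0]]]' 0.12; python3 -m jog '[[[0,0,-0.02,0],[0,0,-0.03,0],[0,0,-0.04,0],[0,0,-0.04,0],[0,0,-0.04,0],[0,-0.03,-0.02,0],[0,-0.04,-0.02,0],[0,-0.04,-0.02,0],[0,-0.04,-0.02,0],[0,-0.04,-0.02,0],[0,0,0,0],[0,0,0,0]]]' 0
python3 - <<'E'
from h import *
f=grab('scene','s9.png');g=grab('wrist','w9.png');d=grab('side','d9.png')
I=lambda n:cv2.resize(cv2.imread('pics/'+n),(400,300))
a=cv2.resize(cv2.imread('pics/s9.png')[120:330,250:470],(400,300))
cv2.imwrite('pics/c9.png',np.vstack([np.hstack([a,I('w9.png')]),np.hstack([I('d9.png'),I('s9.png')])]))
E
```

```text
time: 40.4
eef_pos: [394.7, 160.4, 46.2]
tool_rot: [0.021, 1.0, 0.0, 0.0]
force: [1.2, 0.3, -0.6]
gripper_width: 61.7
gripper_force: 7.0
time: 40.9
eef_pos: [394.3, 160.8, 45.9]
tool_rot: [0.021, 1.0, 0.0, 0.0]
force: [-0.5, 0.0, 0.3]
gripper_width: 77.5
gripper_force: 0.0
time: 42.1
eef_pos: [386.3, -29.5, 315.6]
tool_rot: [0.022, 1.0, 0.0, 0.0]
force: [0.4, -0.2, 0.1]
gripper_width: 88.1
gripper_force: 0.0
```

View pics/c9.png

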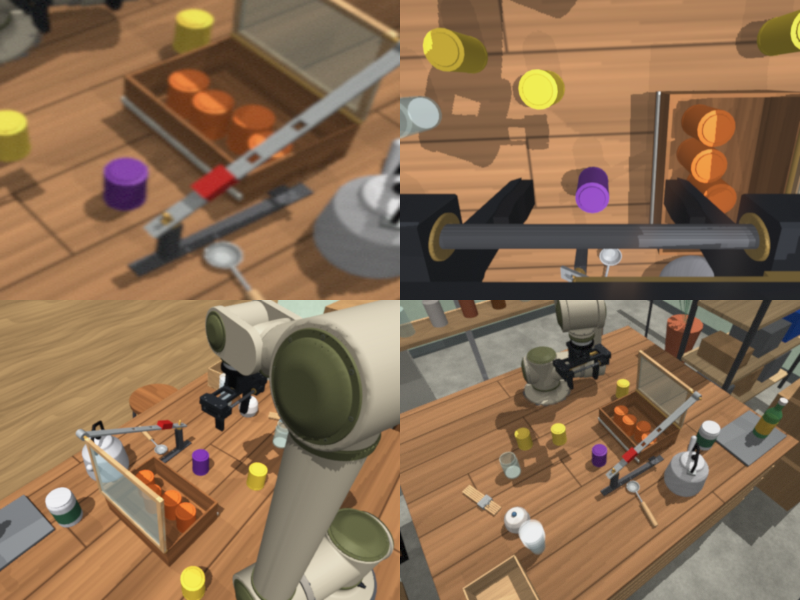

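All panels show four orange beakers upright in the box (first panel: (188,82), (212,103), (253,120), (265,143)), and the stay still on the pin at (165,218). I turn back and go above the grip.

```bash
python3 -m jog '[[[0,0,0,8.2],[0,0,0,8.2],[0,0,0,8.2],[0,0,0,8.2],[0,0,0,8.2],[0,0,0,8.2],[0,0,0,8.2],[0,0,0,8.2],[0,0,0,8.2],[0,0,0,8.2],[0,0,0,8.4]]]' 0; python3 -m jog '[[[0.004,0.035,0,0],[0.004,0.035,0,0],[0.004,0.035,0,0],[0.004,0.035,0,0],[0.004,0.035,0,0],[0.004,0.035,0,0],[0.004,0.034,0,0],[0.003,0.021,0.02,0],[0,0,0,0],[0,0,0,0],[0,0,0,0]]]' 0
python3 - <<'E'
from h import *
print(to(653,-12,146))
f=grab('wrist'); im=cv2.cvtColor(f['pixels'],cv2.COLOR_RGB2HSV)
m=cv2.inRange(im,(0,170,60),(3,255,255))|cv2.inRange(im,(174,170,60),(180,255,255))
k,_,st,c=cv2.connectedComponentsWithStats(m)
for i in range(1,k):
    if st[i,4]>300: print(st[i],c[i],onplane(f,*c[i],175))
E
```

```text
time: 43.35
eef_pos: [386.4, -27.9, 315.2]
tool_rot: [0.725, 0.689, -0.0, -0.001]
force: [-0.8, -0.5, -0.1]
gripper_width: 88.2
gripper_force: 0.0
time: 44.45
eef_pos: [652.0, -10.3, 296.8]
tool_rot: [0.724, 0.69, 0.0, 0.0]
force: [0.3, -0.4, 0.6]
gripper_width: 88.2
gripper_force: 0.0
[ -1.7   0.9 150.8]
[ 299  202   39   63 2239] [317.97632872 233.38365342] [652.62351553 -12.23127518 175.        ]
```

```bash
python3 -m jog '[[[-0.0015,0.001,0.04,0],[0,0,0.04,0],[0,0,0.03,0],[0,0,0.02,0],[0,0,0.015,0],[0,0,0.006,0],[0,0,0,0],[0,0,0,0],[0,0,0,0]]]' 0; python3 -m jog '[[[0,0,0,0],[0,0,0,0],[0,0,0,0],[0,0,0,0],[0,0,0,0],[0,0,0,0],[0,0,0,0],[0,0,0,0]]]' 1 40
python3 - <<'E'
from way import *
for g in [(68.6,45.7),(60.3,67.8),(55,82),(45,102),(5,107),(-40,104),(-65,92),(-80,70),(-83,55),(-82,39.9),(-75.4,22.3)]: print(g,info(P+np.array(g)))
E
```

```text
time: 45.4
eef_pos: [653.9, -12.5, 146.1]
tool_rot: [0.724, 0.69, 0.001, 0.001]
force: [0.1, 0.2, -0.1]
gripper_width: 88.3
gripper_force: 0.0
time: 46.2
eef_pos: [651.8, -12.3, 144.3]
tool_rot: [0.724, 0.69, -0.002, -0.002]
force: [-6.3, -0.3, 2.8]
gripper_width: 27.3
gripper_force: 40.0
(68.6, 45.7) {'th': np.float64(1.502), 'sl': np.float64(0.49), 'tip_along': np.float64(390.0), 'tip_clear_below': np.float64(-25.4), 'h3': array([0. , 0.1])}
(60.3, 67.8) {'th': np.float64(1.51), 'sl': np.float64(0.412), 'tip_along': np.float64(392.1), 'tip_clear_below': np.float64(4.5), 'h3': array([-11.6,  27.6])}
(55, 82) {'th': np.float64(1.51), 'sl': np.float64(0.363), 'tip_along': np.float64(391.4), 'tip_clear_below': np.float64(23.6), 'h3': array([-18.8,  45.4])}
(45, 102) {'th': np.float64(1.492), 'sl': np.float64(0.295), 'tip_along': np.float64(385.0), 'tip_clear_below': np.float64(51.2), 'h3': array([-31.1,  70.5])}
(5, 107) {'th': np.float64(1.309), 'sl': np.float64(0.257), 'tip_along': np.float64(345.2), 'tip_clear_below': np.float64(69.0), 'h3': array([-72.3,  78.4])}
(-40, 104) {'th': 
[... 254 characters left out ...]
: np.float64(70.1), 'h3': array([-143.7,   67.7])}
(-80, 70) {'th': np.float64(0.843), 'sl': np.float64(0.231), 'tip_along': np.float64(251.9), 'tip_clear_below': np.float64(53.3), 'h3': array([-158. ,   43.5])}
(-83, 55) {'th': np.float64(0.808), 'sl': np.float64(0.264), 'tip_along': np.float64(247.3), 'tip_clear_below': np.float64(41.5), 'h3': array([-160.1,   25.9])}
(-82, 39.9) {'th': np.float64(0.792), 'sl': np.float64(0.307), 'tip_along': np.float64(246.0), 'tip_clear_below': np.float64(29.4), 'h3': array([-157.8,    7.5])}
(-75.4, 22.3) {'th': np.float64(0.796), 'sl': np.float64(0.369), 'tip_along': np.float64(248.4), 'tip_clear_below': np.float64(14.5), 'h3': array([-149. ,  -14.7])}
```

```bash
python3 -m jog '[[[-0.0022,0,-0.006,0],[-0.0022,0,-0.006,0],[-0.0022,0,-0.006,0],[-0.0022,0,-0.006,0],[-0.0022,0,-0.006,0],[-0.0026,0,-0.006,0],[-0.005,0,-0.01,0],[-0.005,0,-0.01,0],[-0.013,0,-0.002,0],[-0.013,0.0005,-0.002,0],[-0.014,0,-0.001,0],[0,0,0,0]]]' 1 40
```

```text
time: 47.4
eef_pos: [649.8, -77.6, 205.0]
tool_rot: [0.724, 0.689, -0.002, -0.001]
force: [-6.0, 0.1, -2.1]
gripper_width: 27.4
gripper_force: 40.0
```

```bash
python3 -m jog '[[[-0.014,0.0005,0.001,0],[-0.015,0,0.001,0],[-0.014,0.0005,0.001,0],[-0.012,0,0.005,0],[-0.013,0.0005,0.006,0],[-0.008,0,0.011,0],[-0.008,0,0.012,0],[-0.002,0,0.01,0],[0,0,0.01,0],[0.001,0,0.01,0],[0,0,0,0],[0,0,0,0]]]' 1 40; python3 -c "
from h import *
p=arm.get_obs()['eef_pos']; print('G-pin',(p[1]+12.3)/.999+68.6,p[2]-144.3+45.7)"
```

```text
time: 48.6
eef_pos: [647.7, -161.0, 138.4]
tool_rot: [0.724, 0.69, -0.001, -0.001]
force: [-7.2, -1.9, -1.5]
gripper_width: 27.5
gripper_force: 40.0
G-pin -80.24810057291879 39.8409403758791
```

```bash
python3 -m jog '[[[0.002,0,0.009,0],[0.0025,0,0.009,0],[0.0025,0,0.006,0],[0.0025,0,0.006,0],[0,0,0,0],[0,0,0,0]]]' 1 40; for i in 1; do python3 -m jog '[[[0.002,0,0.005,0],[0,0,0,0]]]'; done;  python3 -m jog '[[[0.002,0,0.005,0],[0,0,0,0]]]'
```

```text
time: 49.2
eef_pos: [648.0, -151.4, 108.5]
tool_rot: [0.724, 0.69, -0.001, -0.001]
force: [-8.0, -1.6, -0.9]
gripper_width: 27.5
gripper_force: 40.0
time: 49.4
eef_pos: [648.0, -149.2, 103.2]
tool_rot: [0.724, 0.69, -0.001, -0.001]
force: [-9.0, -2.4, -1.4]
gripper_width: 27.3
gripper_force: 40.0
time: 49.6
eef_pos: [648.1, -147.1, 98.2]
tool_rot: [0.724, 0.69, -0.001, -0.001]
force: [-7.8, -2.1, -0.3]
gripper_width: 27.6
gripper_force: 40.0
```

```bash
python3 -m jog '[[[0.002,0,0.005,0],[0.002,0,0.005,0],[0,0,0,0]]]';  python3 -m jog '[[[0.002,0,0.005,0],[0,0,0,0],[0,0,0,0]]]'; python3 -m jog '[[[0.0017,0,0.004,0],[0.0008,0,0.002,0],[0,0,0,0],[0,0,0,0]]]'
```

```text
time: 49.9
eef_pos: [648.2, -142.7, 88.1]
tool_rot: [0.724, 0.69, -0.001, -0.002]
force: [-8.3, 0.3, -2.0]
gripper_width: 27.8
gripper_force: 40.0
time: 50.2
eef_pos: [648.3, -140.7, 83.4]
tool_rot: [0.724, 0.69, -0.001, -0.002]
force: [-8.2, 1.6, -1.3]
gripper_width: 27.3
gripper_force: 40.0
time: 50.6
eef_pos: [648.3, -138.1, 77.5]
tool_rot: [0.724, 0.69, -0.001, -0.002]
force: [-7.9, 2.1, -0.8]
gripper_width: 27.6
gripper_force: 40.0
```

```bash
python3 -m jog '[[[0.0008,0,0.002,0],[0,0,0,0],[0,0,0,0]]]';  python3 -m jog '[[[0.0004,0,0.0015,0],[0,0,0,0],[0,0,0,0]]]'
python3 - <<'E'
from h import *
grab('scene','sa.png');grab('side','da.png')
a=cv2.imread('pics/sa.png')[215:335,250:400];b=cv2.imread('pics/da.png')[140:260,220:370]
cv2.imwrite('pics/ca.png',cv2.resize(np.hstack([a,b]),None,fx=2.66,fy=3.5,interpolation=cv2.INTER_CUBIC))
E
```

```text
time: 50.9
eef_pos: [648.4, -137.4, 75.9]
tool_rot: [0.724, 0.69, -0.001, -0.002]
force: [-8.8, 1.4, 0.9]
gripper_width: 27.8
gripper_force: 40.0
time: 51.2
eef_pos: [648.5, -137.1, 74.6]
tool_rot: [0.724, 0.69, -0.001, -0.001]
force: [-8.8, 0.8, 2.1]
gripper_width: 27.2
gripper_force: 40.0
```

View pics/ca.png

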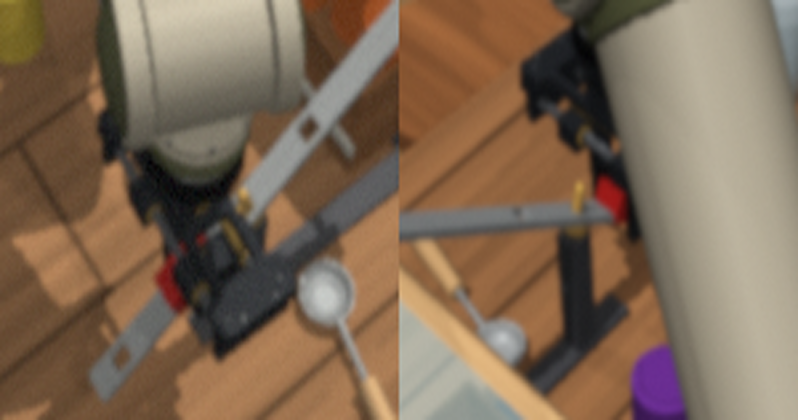

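Both panels show the pin's brass tip ((243,200) left, (580,195) right) coming up through the middle hole next to the red grip, with the bar on the shoulder. I release and rise straight up.

```bash
python3 -m jog '[[[0,0,0,0],[0,0,0,0],[0,0,0,0]]]' 1 10; python3 -m jog '[[[0,0,0,0],[0,0,0,0],[0,0,0,0],[0,0,0,0],[0,0,0,0],[0,0,0,0],[0,0,0,0],[0,0,0,0]]]' 0; python3 -m jog '[[[0,0,-0.02,0],[0,0,-0.03,0],[0,0,-0.04,0],[0,0,-0.04,0],[-0.02,0,-0.03,0],[-0.03,0,-0.02,0],[-0.03,0,0,0],[0,0,0,0],[0,0,0,0],[0,0,0,0],[0,0,0,0]]]' 0
python3 - <<'E'
from h import *
from way import fk,ik,P
s=grab('scene'); d=grab('side')
# red grip block, both views, against where it should be with hole 2 seated
c=[]
for f in (s,d):
    im=cv2.cvtColor(f['pixels'],cv2.COLOR_RGB2HSV); m=cv2.inRange(im,(0,170,60),(3,255,255))|cv2.inRange(im,(174,170,60),(180,255,255)); m[:150]=0
    k,_,st,ce=cv2.connectedComponentsWithStats(m); i=1+np.argmax(st[1:,4]); c.append(ce[i]); print(st[i])
    o=cv2.inRange(im,(5,150,60),(14,255,255)); k,_,st,ce=cv2.connectedComponentsWithStats(o); print([tuple(ce[i].round()) for i in range(1,k) if st[i,4]>200])
print(tri(s,c[0],d,c[1]))
th,sl=ik(P,249); pv,dd,n=fk(th,sl); g=pv+310*dd+13*n
print('expected', (650.5+(g[0]+260)*.04, -82+(g[0]+260), g[1]+2), th)
E
```

```text
time: 51.6
eef_pos: [648.5, -137.2, 74.5]
tool_rot: [0.724, 0.69, -0.001, -0.001]
force: [-9.1, 1.8, 1.9]
gripper_width: 27.6
gripper_force: 10.0
time: 52.4
eef_pos: [649.6, -137.8, 74.2]
tool_rot: [0.724, 0.69, 0.0, -0.0]
force: [-0.5, -0.0, -0.7]
gripper_width: 87.8
gripper_force: 0.0
time: 53.5
eef_pos: [645.8, -216.6, 254.1]
tool_rot: [0.723, 0.69, -0.0, -0.0]
force: [0.1, 0.4, 0.4]
gripper_width: 88.3
gripper_force: 0.0
[309 280  23  24 282]
[(np.float64(109.0), np.float64(13.0)), (np.float64(157.0), np.float64(6.0)), (np.float64(439.0), np.float64(52.0)), (np.float64(471.0), np.float64(51.0)), (np.float64(368.0), np.float64(197.0))]
[295 191  20  12 182]
[(np.float64(239.0), np.float64(154.0)), (np.float64(287.0), np.float64(366.0))]
(array([ 646.46824364, -140.40726983,   94.6205428 ]), np.float64(0.20250119494429997))
expected (np.float64(648.129292936131), np.float64(-141.26767659672362), np.float64(102.57469406093747)) 0.7868501207673944
```

```bash
python3 -m jog '[[[0,0,0,0],[0,0,0,0],[0,0,0,0],[0,0,0,0]]]' 0; python3 -c "
from bench import arm
print(arm.sign_off())"
```

```text
time: 54.0
eef_pos: [645.7, -217.7, 254.2]
tool_rot: [0.724, 0.69, -0.0, -0.0]
force: [0.1, 0.5, 0.1]
gripper_width: 88.2
gripper_force: 0.0
the job is handed in; nothing more can be done
None
```

I handed the job in at 54 s with all four orange beakers upturned in the airing box and the lid propped half open on the middle hole; the sign-off returned no verdict. The gripper once touched something, most likely the lid's edge, at about 18 N while leaving the box; nothing appeared to shift.

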